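Set the yellow-ringed post in its holder to the mark

ROBOT

A 6-joint arm with a two-finger parallel gripper is mounted at the origin on a cart in front of the work surface, level with it; the furniture and walls round the work are solid. World frame = base frame: x ahead of the robot, y to its left, z up, the work surface at z = 0. Lengths are in mm, angles in degrees, forces in N, time in s.
With the tool pointing down it reaches from about 225 to 725 mm from the base axis. Payload 3.1 kg.
Tool frame: the origin (TCP) lies midway between the tips of the shut fingers; the grasp point (between the pads) lies 19 mm behind it; z points along the fingers, y is the line along which they close (so a half turn about z gives the same grasp; the last joint's range is limited). The gripper opens to 85 mm and grips with 20 to 120 N. Pads are 22 mm wide; open, the fingers measure 114 mm over their backs; the gripper's body (76 mm by 85 mm) begins 54 mm behind the grasp point. The pads swing forward as they close: fully open they stand 13 mm farther back than shut.
Start: joints at [68.022, 2.75, 5.684, 92.934, 0, 82.678], TCP at [132.843, 507.908, 231.312] pointing down, gripper open.
Joint ranges: [-166.93, 166.93], [-56.73, 111.36], [-69.38, 81.34], [-121.58, 131.49], [-85.45, 84.26], [-180, 180]. Speed limits (degrees/s): [159.86, 159.86, 180, 180, 180, 180].

INTERFACE

Orientations are given as [roll, pitch, yaw] about the fixed x, y, z axes, in that order (R = Rz(yaw) Ry(pitch) Rx(roll)).
In Python, from cell import arm gives the robot as it stands. The module is installed in compiled form; this text tells all that it offers.
- The arm moves only by the shell command python3 -m creep 'ROWS'. ROWS is a JSON object of lists of equal length, an entry for each row: "claw": the opening in per cent of the stroke, from 0 (shut) to 100 (fully open); "xyz": the shift along the tool's x, y, z in units of 50 mm (1.0 is 50 mm), a list of three; "delta_rot": the turn, a rotation vector about the tool's x, y, z in units of 6 degrees (1.0 is 6 degrees), a list of three. A call has exactly 10 rows; each row shifts and turns the commanded pose from where the row before left it, along the tool's axes as they then stand; what a row does not reach is not made up. A row lasts 1/10 s, in which the tool goes at most 50 mm and 8.59 degrees, less where a joint would pass 70% of its speed; a pose out of reach is approached as far as the arm can. A call is refused whole if a number of a shift passes 1 or a number of a turn 1, either way. A call with a gripper value outside its range is refused whole. The fingers move at their own pace and stop on an object; the grip force is fixed at half the most. Time passes only in rows, so rows that do not move let the fingers close, or fill a call up. It gives the time, the measured TCP pose, the force, the opening and the grip force at its end, in the units of the state.
- arm.sense(): the state, without advancing time (a new reading comes with each control period).
- arm.read_camera(name): name is "scene" or "side" or "wrist"; returns the picture (480x640x3 uint8, red, green, blue); there is no depth.
- arm.get_calibration(name): a dict with "K" (3x3 intrinsics, pixels), "dist" ([k1, k2, p1, p2, k3] as OpenCV has them; the pictures are not rectified), "R" (3x3) and "t" (3): a world point X has camera coordinates R X + t. Camera axes: x right, y down, z forward; pixel columns grow to the right and rows downward; lengths in mm; the calibration is good to about 2 mm. A picture is of the moment at which its call begins: read the wrist's pose just before it. get_calibration takes no time and is no camera call; for the wrist camera it gives the pose at the moment of the call.
- arm.sign_off(): hands the job in; it is judged then, once.
The state is a dict: "t": time; "joint_pos": joint angles; "qd": joint speeds; "joint_efforts": joint torques, N m; "position": TCP position; "ee_rot": TCP orientation; "contact_force": force on the tool from outside, world axes, zero at the start; "torque": the same for the moment, N m; "finger_gap": finger opening in mm; "gripper_force": force on a finger pad.
Only numpy, scipy, OpenCV 4.12 (cv2) and the standard library are available. Lean on these libraries where they do the work, as an engineer would, in place of code of your own. Each camera call takes 0.05 s, during which the arm holds its last target. There are 200 camera calls.

TASK

Take the steel mounting post with the yellow ring out of the grey two-hole rack and slide it, foot first, down into the black post holder until its yellow ring is level with the holder's rim, no deeper. Let go so that it stands there by itself, and leave the blue-ringed post in the rack.

Things in the scene. Friction and masses are not known exactly. Their poses are not given: they have to be found in the camera images.
- yellow_post: the post to set: upright round steel post, 20 mm diameter, 130 mm long, 0.11 kg, with a 10 mm wide yellow ring whose middle is 55 mm above its foot, and a yellow disc on its top end. Origin: centre of the foot (chamfered lower end); z runs up along the post. It starts upright in one of the two rack holes, foot 6 mm above the bench, ring and all above it clear of the rack
- blue_post: the same kind of post with a blue ring and disc; origin and axes likewise. It stays in the other hole. The rack is a fixed grey block, 56 by 150 mm and 30 mm high, its two holes (23 mm wide, 24 mm deep) 90 mm apart along its length, 45 mm either side of its middle. Which post is in which hole varies
- mouth (a point): centre of the holder's rim, 90 mm above the bench; z up. The holder is a fixed black upright sleeve, 45 mm outer diameter, with a bright rim, on a 66 mm square metal base, with a brass thumbscrew on one side, 45 mm up, reaching 38 mm from the axis. The mouth is flared: 39 mm wide at the rim, narrowing over 16 mm to the straight 23.6 mm bore
- follower (a joint): white friction follower in the holder's bore, metres it has been pushed down: 0 at the start (its top 30 mm below the rim), at most 0.044 (too deep). The post's foot meets it and pushes it down (about 5 N, some more when fast). It has no spring: it stays, and holds the post, at the depth to which it is pushed, and does not come up again

How it is judged:
By the outcome, as a careful person would: the job done as asked, in the order asked, and still so for the second after the job is handed in, with the robot touching nothing.
It also fails if it takes over 48 s, if anything falls off the work surface, if the arm or the gripper's body presses on something with over 40 N, if the wrist force passes 120 N, or if a joint passes its speed limit or range.

## Working session

There is one attempt and no reset: what is moved stays moved. The work goes in short steps, Python scripts to look and compute and a shell command to move; the robot and the scene stay as the last step left them, time stands still between calls to the robot, and variables do not carry over. Pictures are saved under pics/ and viewed, at most 10 in all, crops included, and the job is handed in when it is done.

```bash
mkdir -p pics; cat > h.py <<'E'
import numpy as np, cv2
from cell import arm
def grab(n,f=None):
    c=arm.get_calibration(n); im=arm.read_camera(n)
    if f: cv2.imwrite('pics/'+f,cv2.cvtColor(im,cv2.COLOR_RGB2BGR))
    return im,{k:np.array(v,float) for k,v in c.items()}
def ray(c,uv):
    p=cv2.undistortPoints(np.array([[uv]],float),c['K'],c['dist']).ravel()
    d=c['R'].T@np.array([p[0],p[1],1]); return -c['R'].T@c['t'],d/np.linalg.norm(d)
def onz(c,uv,z):
    o,d=ray(c,uv); return o+d*(z-o[2])/d[2]
def proj(c,X):
    return cv2.projectPoints(np.array([X],float),cv2.Rodrigues(c['R'])[0],c['t'],c['K'],c['dist'])[0].ravel()
def cross(c1,u1,c2,u2):
    o1,d1=ray(c1,u1);o2,d2=ray(c2,u2)
    s=np.linalg.lstsq(np.stack([d1,-d2],1),o2-o1,rcond=None)[0]
    a=o1+s[0]*d1;b=o2+s[1]*d2
    return (a+b)/2,np.linalg.norm(a-b)
def blobs(im,lo,hi,amin=30):
    m=cv2.inRange(cv2.cvtColor(im,cv2.COLOR_RGB2HSV),np.array(lo),np.array(hi))
    n,l,s,ce=cv2.connectedComponentsWithStats(m)
    return [(s[i].tolist(),ce[i].round(1).tolist()) for i in range(1,n) if s[i][4]>=amin]
E
python3 - <<'E'
from h import *
for n in('scene','side','wrist'):
    im,c=grab(n,n+'0.png')
    print(n,(-c['R'].T@c['t']).round(),c['R'][2].round(2))
    print(' yel',blobs(im,(22,120,90),(35,255,255))); print(' blu',blobs(im,(100,120,60),(130,255,255)))
s=arm.sense();print(s['t'],s['position'],s['ee_rot'],s['finger_gap'],s['contact_force'])
E
```

```text
scene [  14. -621.  498.] [ 0.66  0.58 -0.47]
 yel [([425, 256, 10, 5, 34], [429.5, 258.2]), ([419, 301, 13, 7, 52], [424.6, 303.9]), ([211, 354, 14, 10, 57], [217.8, 358.1]), ([253, 357, 15, 11, 58], [259.9, 362.1]), ([226, 361, 14, 10, 61], [232.3, 365.7]), ([256, 376, 15, 11, 74], [262.9, 381.2]), ([227, 380, 15, 11, 73], [234.2, 385.0]), ([301, 380, 16, 11, 67], [308.5, 385.1]), ([243, 388, 15, 11, 74], [249.7, 393.1])]
 blu [([0, 132, 7, 9, 34], [2.7, 136.5]), ([239, 160, 8, 7, 41], [242.6, 163.2]), ([0, 167, 51, 39, 1166], [24.6, 183.3]), ([233, 166, 32, 10, 173], [249.5, 171.5]), ([56, 174, 69, 42, 1364], [90.4, 193.4]), ([381, 235, 9, 5, 31], [385.1, 237.3]), ([0, 243, 72, 49, 1554], [33.5, 265.8]), ([377, 274, 13, 10, 74], [382.6, 279.4])]
side [337. 483. 621.] [ 0.29 -0.72 -0.62]
 yel [([304, 79, 10, 12, 111], [308.5, 84.5]), ([540, 295, 8, 9, 35], [544.3, 298.6]), ([554, 299, 70, 25, 517], [587.9, 311.0])]
 blu []
wrist [ 52. 528. 374.] [ 0.31 -0.08 -0.95]
 yel []
 blu []
0.15 [132.64114235 507.44545275 230.35504132] [-1.79891028e+02 -1.32745490e-02  1.65343942e+02] 85.25286926419203 [ 0.51610712  0.54556234 -0.05720949]
```

View pics/scene0.png

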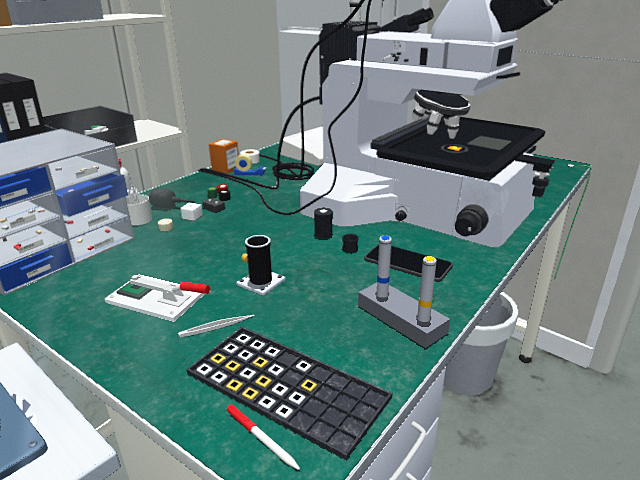

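View pics/side0.png

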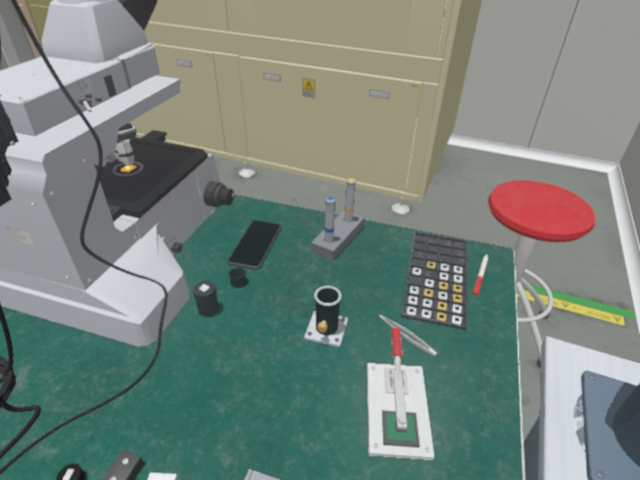

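The scene view shows the holder mouth at about (259,241), the yellow post's top at (429,258) and the blue post's top at (385,237). In the side view the mouth is at about (328,295), yellow at (350,182) and blue at (330,201). The thumbscrew sits toward −x/+y.

```bash
python3 - <<'E'
from h import *
a,ca=grab('scene');b,cb=grab('side')
hsv=cv2.cvtColor(b,cv2.COLOR_RGB2HSV)
print([x for x in blobs(b,(15,90,80),(38,255,255),5) if 310<x[1][0]<370 and 160<x[1][1]<340])
print([x for x in blobs(b,(100,110,50),(130,255,255),5) if 310<x[1][0]<370 and 160<x[1][1]<340])
def rim(im,x0,y0,x1,y1):
    g=cv2.cvtColor(im[y0:y1,x0:x1],cv2.COLOR_RGB2HSV)
    m=((g[...,1]<50)&(g[...,2]>120)).astype(np.uint8)
    cs,_=cv2.findContours(m,cv2.RETR_EXTERNAL,cv2.CHAIN_APPROX_NONE)
    c=max(cs,key=lambda k:cv2.boundingRect(k)[2]*1)
    e=cv2.fitEllipse(cv2.convexHull(c)); return (e[0][0]+x0,e[0][1]+y0),e[1],len(c)
for n,im,c,box,y,bl in(('scene',a,ca,(235,225,285,262),(429.5,258.2),(385.1,237.3)),('side',b,cb,(308,280,348,312),(350,182),(330,201))):
    r=rim(im,*box); print(n,r, 'mouth',onz(c,r[0],90).round(1),'yel',onz(c,y,136).round(1),'blue',onz(c,bl,136).round(1))
    globals()['r'+n]=r[0]
print('mouth x',cross(ca,rscene,cb,rside))
print('yring',onz(ca,(424.6,303.9),61))
big=[cv2.resize(a[215:350,230:460],None,fx=3.4,fy=2.2),cv2.resize(b[170:350,300:380],(782,300))]
E
```

```text
[([348, 178, 6, 3, 17], [350.6, 178.9]), ([345, 208, 8, 4, 24], [348.5, 209.9]), ([317, 321, 11, 12, 88], [321.8, 326.9])]
[([328, 197, 5, 3, 13], [330.0, 197.8]), ([325, 229, 8, 3, 17], [328.5, 230.1])]
scene ((257.24133491516113, 240.7810935974121), (12.032333374023438, 25.061532974243164), 55) mouth [517.7 -14.6  90. ] yel [ 588.3 -318.1  136. ] blue [ 601.  -229.6  136. ]
side ((327.41565704345703, 295.0700225830078), (20.604244232177734, 27.896865844726562), 68) mouth [520.9 -10.5  90. ] yel [ 587.6 -305.3  136. ] blue [ 599.6 -217.7  136. ]
mouth x (array([520.81946433, -11.61350801,  88.23576696]), np.float64(1.3580355131884094))
yring [ 579.6518104  -322.56844028   61.        ]
```

```bash
python3 - <<'E'
from h import *
g=arm.get_calibration
C={n:{k:np.array(v,float) for k,v in g(n).items()} for n in('scene','side')}
print('scope near corner',onz(C['side'],(135,338),0).round(),onz(C['scene'],(302,207),0).round(),onz(C['side'],(25,0),500).round())
print('yel side',onz(C['side'],(350.5,179.5),136).round(1),'blue',onz(C['side'],(330,198.4),136).round(1))
print('yel X',cross(C['scene'],(429.5,258.2),C['side'],(350.5,179.5)))
print('ring X',cross(C['scene'],(424.6,303.9),C['side'],(348.5,210)))
E
```

```text
scope near corner [826. 141.   0.] [823. 170.   0.] [972.   9. 500.]
yel side [ 590.2 -315.8  136. ] blue [ 603.2 -226.7  136. ]
yel X (array([ 590.48301642, -317.12584827,  134.91294506]), np.float64(0.5680226104083341))
ring X (array([ 590.20637228, -317.47892219,   53.77579042]), np.float64(1.5498662520442328))
```

```bash
python3 -m creep '{"claw":[100,100,100,100,100,100,100,100,100,100],"xyz":[[-0.3,-0.3,0],[-0.65,-0.68,0],[-0.65,-0.68,0],[-0.65,-0.68,0],[-0.65,-0.68,0],[-0.65,-0.68,0],[-0.65,-0.68,0],[-0.65,-0.68,0],[-0.65,-0.68,0],[-0.3,-0.3,0]],"delta_rot":[[0,0,0],[0,0,0],[0,0,0],[0,0,0],[0,0,0],[0,0,0],[0,0,0],[0,0,0],[0,0,0],[0,0,0]]}'
```

```text
t: 1.25
position: [338.1, 139.4, 231.3]
ee_rot: [-180.0, 0.1, 165.1]
contact_force: [0.1, 0.2, -0.4]
finger_gap: 85.4
gripper_force: 0.0
```

```bash
python3 -m creep '{"claw":[100,100,100,100,100,100,100,100,100,100],"xyz":[[-0.4,-0.4,0],[-0.65,-0.68,0],[-0.65,-0.68,0],[-0.65,-0.68,0],[-0.65,-0.68,0],[-0.65,-0.68,0],[-0.65,-0.68,0],[-0.65,-0.68,0],[-0.65,-0.68,0],[-0.65,-0.68,0]],"delta_rot":[[0,0,0],[0,0,0],[0,0,0],[0,0,0],[0,0,0],[0,0,0],[0,0,0],[0,0,0],[0,0,0],[0,0,0]]}'
python3 - <<'E'
from h import *
w,c=grab('wrist','w1.png')
print(blobs(w,(22,120,90),(35,255,255))); print(blobs(w,(100,120,60),(130,255,255)))
for X in([590,-317,136],[602,-228,136],[590,-317,61]):print(proj(c,X))
s=arm.sense();print(s['t'],s['position'],s['ee_rot'],s['joint_pos'])
E
```

```text
t: 2.25
position: [557.5, -253.9, 231.0]
ee_rot: [180.0, 0.0, 165.3]
contact_force: [0.2, 0.4, 1.4]
finger_gap: 85.3
gripper_force: 0.0
[([2, 123, 11, 10, 46], [6.7, 126.3])]
[([347, 243, 17, 6, 32], [354.6, 244.7]), ([358, 284, 18, 16, 229], [366.3, 291.5])]
[241.95062961 304.85916429]
[365.79360992 291.26519242]
[256.78554022 265.07081077]
2.3 [ 560.18545392 -261.0955811   226.31960304] [-1.79783229e+02 -1.49642177e-02  1.65057225e+02] [-31.09481441  16.97236522  21.21645383  94.19815896  -0.21237715
 -16.15215284]
```

View pics/w1.png

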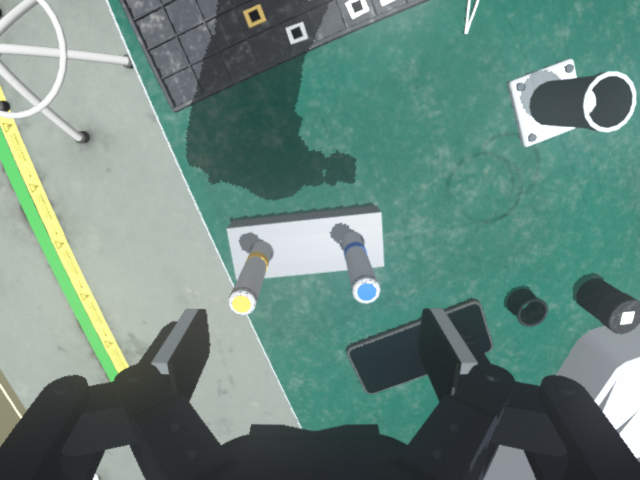

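The wrist view shows the yellow disc at about (242,302), where I predicted it, the blue disc at (366,291) and the holder mouth at (610,102).

```bash
python3 -m creep '{"claw":[100,100,100,100,100,100,100,100,100,100],"xyz":[[-0.2,-0.2,0],[-0.3,-0.3,0],[-0.25,-0.3,0],[-0.12,-0.13,0],[0,0,0],[0,0,0],[0,0,0],[0,0,0],[0,0,0],[0,0,0]],"delta_rot":[[0,0,0],[0,0,0],[0,0,0],[0,0,0],[0,0,0],[0,0,0],[0,0,0],[0,0,0],[0,0,0],[0,0,0]]}'
python3 - <<'E'
from h import *
w,c=grab('wrist','w2.png')
y=blobs(w,(22,120,90),(35,255,255));b=blobs(w,(100,120,60),(130,255,255));print(y,b)
s=arm.sense();print(s['t'],s['position'],s['ee_rot'])
for q in y+b: print(q[1],onz(c,q[1],136).round(1))
print(proj(c,[590,-317,136]),proj(c,s['position']))
E
```

```text
t: 3.3
position: [587.1, -307.7, 231.6]
ee_rot: [-180.0, 0.0, 165.4]
contact_force: [-0.1, 1.6, 0.4]
finger_gap: 85.4
gripper_force: 0.0
[([12, 108, 11, 10, 42], [16.7, 111.4])] [([426, 226, 18, 18, 249], [434.4, 234.6])]
3.35 [ 587.13475893 -307.80036735  231.53640129] [-1.79997321e+02  1.13730254e-02  1.65361632e+02]
[16.7, 111.4] [ 451.1 -472.3  136. ]
[434.4, 234.6] [ 602.2 -227.3  136. ]
[302.84853968 249.66465704] [315.40335964 313.95545164]
```

View pics/w2.png

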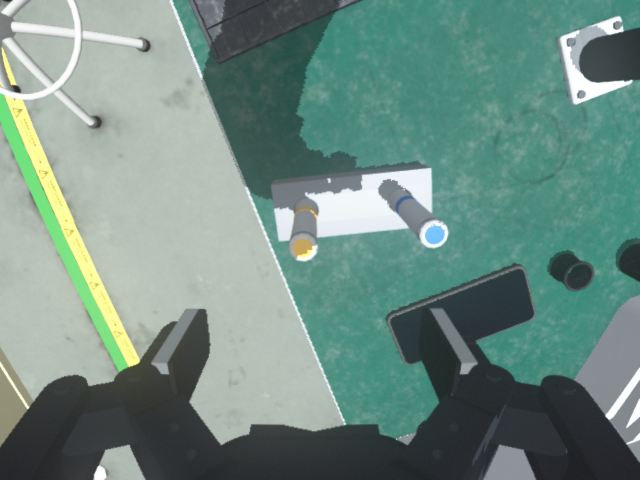

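Yellow disc at (303,247), close to the prediction. I'll align and lower over the post.

```bash
python3 -m creep '{"claw":[100,100,100,100,100,100,100,100,100,100],"xyz":[[-0.04,-0.08,0.1],[-0.04,-0.08,0.3],[0,0,0.5],[0,0,0.5],[0,0,0.5],[0,0,0.5],[0,0,0.35],[0,0,0.14],[0,0,0],[0,0,0]],"delta_rot":[[0,0,0],[0,0,0],[0,0,0],[0,0,0],[0,0,0],[0,0,0],[0,0,0],[0,0,0],[0,0,0],[0,0,0]]}'
python3 - <<'E'
from h import *
w,c=grab('wrist','w3.png')
s=arm.sense();print(s['t'],s['position'],s['ee_rot'],s['contact_force'])
print(proj(c,[588.8,-316.7,136]))
E
```

```text
t: 4.35
position: [589.2, -317.2, 87.2]
ee_rot: [-180.0, 0.0, 165.3]
contact_force: [0.3, -0.0, -0.4]
finger_gap: 85.8
gripper_force: 0.0
4.4 [ 589.68771369 -317.43881031   88.09316696] [-1.79957761e+02  1.21941049e-01  1.65336063e+02] [-0.0541038  -0.62718151  0.03413316]
[317.47491281 390.31388973]
```

View pics/w3.png

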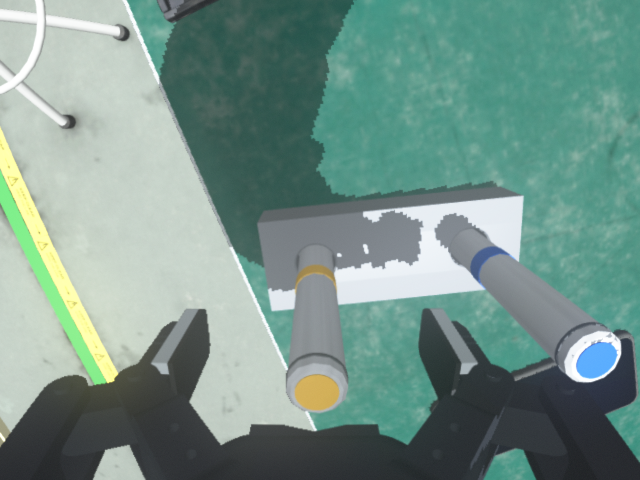

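The disc is at (317,392), predicted (317,390), and centred between the pads. Closing now.

```bash
python3 -m creep '{"claw":[60,40,25,10,0,0,0,0,0,0],"xyz":[[0,0,0],[0,0,0],[0,0,0],[0,0,0],[0,0,0],[0,0,0],[0,0,0],[0,0,0],[0,0,0],[0,0,0]],"delta_rot":[[0,0,0],[0,0,0],[0,0,0],[0,0,0],[0,0,0],[0,0,0],[0,0,0],[0,0,0],[0,0,0],[0,0,0]]}'
```

```text
t: 5.4
position: [589.2, -316.9, 87.2]
ee_rot: [-180.0, 0.0, 165.4]
contact_force: [-0.5, 0.8, 1.8]
finger_gap: 18.8
gripper_force: 58.7
```

```bash
python3 -m creep '{"claw":[0,0,0,0,0,0,0,0,0,0],"xyz":[[0,0,-0.1],[0,0,-0.2],[0,0,-0.3],[0,0,-0.4],[0,0,-0.5],[0,0,-0.5],[0,0,-0.5],[0,0,-0.3],[0,0,-0.1],[0,0,0]],"delta_rot":[[0,0,0],[0,0,0],[0,0,0],[0,0,0],[0,0,0],[0,0,0],[0,0,0],[0,0,0],[0,0,0],[0,0,0]]}'
```

```text
t: 6.4
position: [589.5, -317.3, 233.7]
ee_rot: [-179.9, 0.2, 165.3]
contact_force: [0.4, -0.7, -1.5]
finger_gap: 18.6
gripper_force: 58.6
```

```bash
python3 -m creep '{"claw":[0,0,0,0,0,0,0,0,0,0],"xyz":[[0.11,0.22,0],[0.23,0.44,0],[0.35,0.67,0],[0.4,0.78,0],[0.4,0.78,0],[0.4,0.78,0],[0.35,0.67,0],[0.29,0.56,0],[0.23,0.44,0],[0.11,0.22,0]],"delta_rot":[[0,0,0],[0,0,0],[0,0,0],[0,0,0],[0,0,0],[0,0,0],[0,0,0],[0,0,0],[0,0,0],[0,0,0]]}'
python3 -m creep '{"claw":[0,0,0,0,0,0,0,0,0,0],"xyz":[[0,0,0],[0,0,0],[0,0,0],[0,0,0],[0,0,0],[0,0,0],[0,0,0],[0,0,0],[0,0,0],[0,0,0]],"delta_rot":[[0,0,0],[0,0,0],[0,0,0],[0,0,0],[0,0,0],[0,0,0],[0,0,0],[0,0,0],[0,0,0],[0,0,0]]}'
python3 - <<'E'
from h import *
a,ca=grab('scene');b,cb=grab('side');w,c=grab('wrist')
A=a[130:280,190:340];B=b[180:330,260:410]
o=np.hstack([cv2.resize(k,(400,400),interpolation=cv2.INTER_CUBIC) for k in(A,B)])
cv2.imwrite('pics/ab.png',o[...,::-1]);cv2.imwrite('pics/w4.png',w[...,::-1])
s=arm.sense();print(s['t'],s['position'],s['ee_rot'],s['contact_force'],s['finger_gap'])
p=s['position']
for z in(151,206,281): print(z,proj(ca,[p[0],p[1],z]),proj(cb,[p[0],p[1],z]))
E
```

```text
t: 7.4
position: [519.1, -9.5, 230.6]
ee_rot: [180.0, -0.1, 165.5]
contact_force: [0.3, -0.8, -0.5]
finger_gap: 18.7
gripper_force: 58.7
t: 8.4
position: [520.5, -11.5, 231.8]
ee_rot: [180.0, 0.0, 165.4]
contact_force: [0.6, 0.6, -0.6]
finger_gap: 18.8
gripper_force: 58.7
8.55 [520.49325102 -11.55086176 231.81379382] [-1.79999457e+02 -2.02690653e-03  1.65348921e+02] [-0.53743884 -0.57052887 -1.00129977] 18.72185846701593
151 [254.72028555 208.42186076] [328.8242492  267.94147885]
206 [252.26772776 178.38064117] [329.79823987 241.1854148 ]
281 [248.7034341  134.34528484] [331.300318  199.9576074]
```

View pics/ab.png

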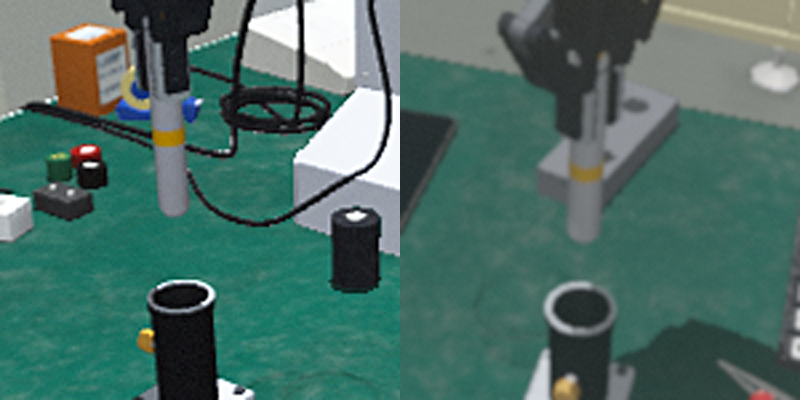

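View pics/w4.png

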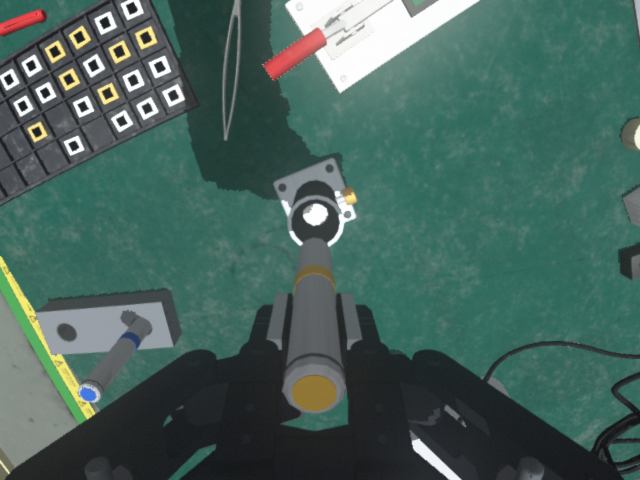

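Post hangs straight. In the scene crop the rim centre is near (182,299), which is full pixel (258,242), and the foot is over it. In the wrist view the rim circle is centred near (316.5,220), in line with the post axis.

```bash
python3 - <<'E'
from h import *
C={n:{k:np.array(v,float) for k,v in arm.get_calibration(n).items()} for n in('scene','side','wrist')}
for n,uv in(('scene',(258.2,242.1)),('side',(327.7,295.9)),('wrist',(316.5,220.5))):
    print(n,onz(C[n],uv,90).round(1), [proj(C[n],[520.5-0,-11.5,90]).round(1)])
print(cross(C['scene'],(258.2,242.1),C['side'],(327.7,295.9)))
# outline check: circle of 45 mm at (520,-12,90)
for n in C:
    P=np.array([proj(C[n],[520+22.5*np.cos(t),-12+22.5*np.sin(t),90]) for t in np.linspace(0,6.28,60)]);print(n,P.min(0).round(1),P.max(0).round(1))
E
```

```text
scene [515.4 -19.7  90. ] [array([257.3, 239.7])]
side [519.7  -8.9  90. ] [array([327.8, 294.8])]
wrist [518.3  -9.5  90. ] [array([314.7, 223.7])]
(array([521.11094934, -12.94366412,  85.493591  ]), np.float64(0.2745402667615618))
scene [244.5 234.2] [269.9 245.9]
side [315.  285.4] [341.4 304.3]
wrist [285.8 195.6] [342.1 249.7]
```

```bash
python3 -m creep '{"claw":[0,0,0,0,0,0,0,0,0,0],"xyz":[[-0.02,0,0.2],[0,0,0.3],[0,0,0.3],[0,0,0.25],[0,0,0.15],[0,0,0.1],[0,0,0.1],[0,0,0.1],[0,0,0.1],[0,0,0.04]],"delta_rot":[[0,0,0],[0,0,0],[0,0,0],[0,0,0],[0,0,0],[0,0,0],[0,0,0],[0,0,0],[0,0,0],[0,0,0]]}'
python3 -m creep '{"claw":[0,0,0,0,0,0,0,0,0,0],"xyz":[[0,0,0],[0,0,0],[0,0,0],[0,0,0],[0,0,0],[0,0,0],[0,0,0],[0,0,0],[0,0,0],[0,0,0]],"delta_rot":[[0,0,0],[0,0,0],[0,0,0],[0,0,0],[0,0,0],[0,0,0],[0,0,0],[0,0,0],[0,0,0],[0,0,0]]}'
python3 -c "
from cell import arm
s=arm.sense();print(s['torque'],s['contact_force'])"
```

```text
t: 9.55
position: [521.4, -11.8, 149.4]
ee_rot: [-180.0, -0.0, 165.3]
contact_force: [-0.1, 0.3, -2.2]
finger_gap: 18.4
gripper_force: 58.7
t: 10.55
position: [521.5, -11.8, 149.8]
ee_rot: [-180.0, -0.0, 165.3]
contact_force: [-0.2, 0.1, -0.4]
finger_gap: 18.4
gripper_force: 58.7
[ 0.00712493 -0.00986622 -0.00166034] [-0.16554308  0.07711342 -0.43561416]
```

```bash
python3 -m creep '{"claw":[0,0,0,0,0,0,0,0,0,0],"xyz":[[0,0,0.06],[0,0,0.08],[0,0,0.08],[0,0,0.08],[0,0,0.08],[0,0,0.08],[0,0,0.07],[0,0,0.03],[0,0,0],[0,0,0]],"delta_rot":[[0,0,0],[0,0,0],[0,0,0],[0,0,0],[0,0,0],[0,0,0],[0,0,0],[0,0,0],[0,0,0],[0,0,0]]}'
python3 - <<'E'
from h import *
a,ca=grab('scene');b,cb=grab('side');w,c=grab('wrist')
o=np.hstack([cv2.resize(k,(400,400),interpolation=cv2.INTER_CUBIC) for k in(a[200:270,222:292],b[250:320,293:363])])
cv2.imwrite('pics/ab2.png',o[...,::-1])
s=arm.sense();print(s['t'],s['position'],s['contact_force'])
E
```

```text
t: 11.55
position: [521.5, -11.8, 121.3]
ee_rot: [180.0, -0.0, 165.3]
contact_force: [0.7, -0.3, 1.3]
finger_gap: 18.6
gripper_force: 59.0
11.7 [521.43075041 -11.82498428 121.28660129] [-0.12695923  0.28509544  0.86674387]
```

View pics/ab2.png

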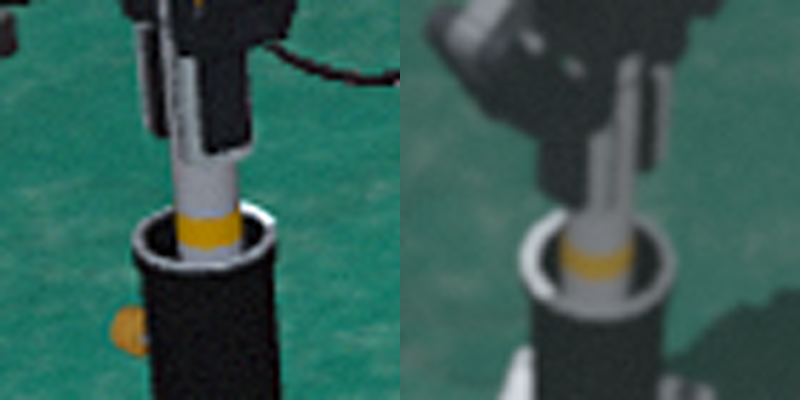

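The ring in the scene crop is at about (209,233), with the rim ellipse centre at about (204,237). In the side crop the ring is at about (597,262) and the rim at about (598,263). So the ring still stands a few mm proud.

```bash
python3 - <<'E'
from h import *
from scipy.optimize import brentq
C={n:{k:np.array(v,float) for k,v in arm.get_calibration(n).items()} for n in('scene','side')}
m=np.array([521.4,-11.8,90.])
for n,dv in(('scene',-4*.175),('side',-1.5*.175)):
    c=C[n];o=-c['R'].T@c['t'];h=(o-m);h[2]=0;h/=np.linalg.norm(h)
    P=np.array([proj(c,m+22.5*np.array([np.cos(t),np.sin(t),0])) for t in np.linspace(0,6.28,90)])
    rc=(P.min(0)+P.max(0))[1]/2
    f=lambda z:proj(c,m+10*h+[0,0,z-90])[1]-rc-dv
    print(n,'ring z',brentq(f,60,140),'px/mm',f(91)-f(90))
E
```

```text
scene ring z 96.28387034338007 px/mm -0.49988476088117295
side ring z 100.146241000883 px/mm -0.4179582929494359
```

```bash
python3 -m creep '{"claw":[0,0,0,0,0,0,0,0,0,0],"xyz":[[0,0,0.02],[0,0,0.03],[0,0,0.03],[0,0,0.02],[0,0,0],[0,0,0],[0,0,0],[0,0,0],[0,0,0],[0,0,0]],"delta_rot":[[0,0,0],[0,0,0],[0,0,0],[0,0,0],[0,0,0],[0,0,0],[0,0,0],[0,0,0],[0,0,0],[0,0,0]]}'
python3 - <<'E'
from h import *
from scipy.optimize import brentq
m=np.array([521.4,-11.8,90.])
crops=[]
for n,(x0,y0) in(('scene',(222,200)),('side',(293,250))):
    im,c=grab(n)
    for _ in range(5): im2,_c=grab(n); im=np.maximum(im,0) if 0 else im; crops.append(im2.astype(float))
    av=np.mean(crops[-5:],0).clip(0,255).astype(np.uint8)
    globals()[n]=av[y0:y0+70,x0:x0+70]
    print(n,[( [q[0][0]-0,q[0][1],q[0][2],q[0][3]],q[1]) for q in blobs(av[y0:y0+70,x0:x0+70].copy(),(14,110,80),(38,255,255),8)])
o=np.hstack([cv2.resize(k,(400,400),interpolation=cv2.INTER_CUBIC) for k in(scene,side)])
cv2.imwrite('pics/ab3.png',o[...,::-1])
s=arm.sense();print(s['t'],s['position'],s['contact_force'])
E
```

```text
t: 12.7
position: [521.5, -11.8, 116.7]
ee_rot: [180.0, -0.0, 165.3]
contact_force: [-0.9, -0.0, 3.4]
finger_gap: 18.6
gripper_force: 59.1
scene [([31, 39, 11, 7], [36.1, 42.4]), ([20, 54, 6, 8], [22.3, 57.5])]
side [([28, 45, 13, 5], [34.1, 47.4])]
13.3 [521.44813251 -11.8215885  116.71912088] [-1.08118897  1.11442635  1.12356141]
```

View pics/ab3.png

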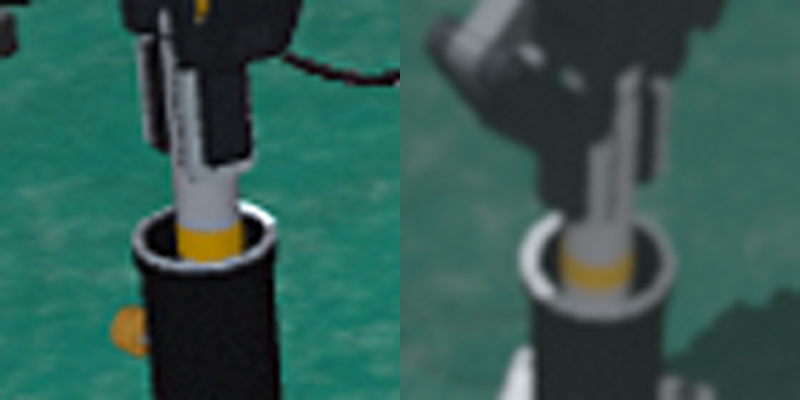

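The ring's upper half now shows above the near rim, at scene crop (209,230–262), so it's near level. I'll check for slip in the hand via the disc in the wrist view, and take sub-pixel edges.

```bash
python3 - <<'E'
from h import *
w,c=grab('wrist'); p=np.array(arm.sense()['position'])
w4=cv2.imread('pics/w4.png')[...,::-1].copy()
for im in(w4,w): print([q for q in blobs(im,(15,100,60),(38,255,255),100) if 280<q[1][0]<350])
for dz in(46.8,48.8,50.8): print(dz,proj(c,p+[0,0,dz]).round(1))
a=np.mean([grab('scene')[0].astype(float) for _ in range(4)],0);ca=grab('scene')[1]
print('col 258-259, rows 232-252 R,G,B'); 
for r in range(232,252): print(r,a[r,256:262].mean(0).round().astype(int), a[r,250].round().astype(int))
o=-ca['R'].T@ca['t'];m=np.array([521.4,-11.8,90.]);h=o-m;h[2]=0;h/=np.linalg.norm(h)
q=lambda r,z:proj(ca,m+r*h+[0,0,z-90]).round(2)
print('near outer/inner rim',q(22.5,90),q(19.5,90),'far',q(-19.5,90),q(-22.5,90),'ring top z95',q(10,95),'97',q(10,97))
E
```

```text
[([344, 188, 12, 16, 130], [349.6, 196.2]), ([295, 266, 39, 19, 288], [314.0, 272.4]), ([292, 375, 44, 36, 1240], [313.8, 392.4])]
[([293, 266, 43, 27, 318], [313.3, 273.4]), ([292, 375, 44, 36, 1239], [313.8, 392.4])]
46.8 [316.3 387.3]
48.8 [316.3 391.6]
50.8 [316.3 396.1]
col 258-259, rows 232-252 R,G,B
232 [130 134 144] [ 22 112  96]
233 [130 135 145] [ 27 109  94]
234 [130 135 145] [ 28 106  90]
235 [131 135 144] [ 25 108  92]
236 [132 136 146] [ 66 120 113]
237 [131 136 145] [ 90 100 105]
238 [130 137 148] [28 27 31]
239 [128 137 159] [8 8 8]
240 [145 127  84] [12 14 17]
241 [167 125  12] [14 15 17]
242 [169 126   0] [13 10 14]
243 [167 126   0] [8 6 7]
244 [171 125   0] [6 5 7]
245 [153 129  64] [129 140 152]
246 [147 155 172] [114 122 132]
247 [53 58 67] [33 36 40]
248 [11 11 12] [12 10 12]
249 [16 16 17] [17 17 19]
250 [18 17 18] [16 16 20]
251 [17 17 19] [16 16 18]
near outer/inner rim [258.25 245.44] [258.18 244.65] far [257.37 234.68] [257.31 233.95] ring top z95 [257.77 239.64] 97 [257.69 238.64]
```

No slip: the disc is at row 392.4 before and after. The ring middle is at 90.3–90.9 mm by both measures, which is level. Releasing.

```bash
python3 -m creep '{"claw":[10,20,25,30,40,50,60,70,70,70],"xyz":[[0,0,0],[0,0,0],[0,0,0],[0,0,0],[0,0,0],[0,0,0],[0,0,0],[0,0,0],[0,0,0],[0,0,0]],"delta_rot":[[0,0,0],[0,0,0],[0,0,0],[0,0,0],[0,0,0],[0,0,0],[0,0,0],[0,0,0],[0,0,0],[0,0,0]]}'
python3 -m creep '{"claw":[70,70,70,70,70,70,70,70,70,70],"xyz":[[0,0,-0.1],[0,0,-0.2],[0,0,-0.3],[0,0,-0.4],[0,0,-0.4],[0,0,-0.4],[0,0,-0.3],[0,0,-0.2],[0,0,-0.1],[0,0,0]],"delta_rot":[[0,0,0],[0,0,0],[0,0,0],[0,0,0],[0,0,0],[0,0,0],[0,0,0],[0,0,0],[0,0,0],[0,0,0]]}'
python3 - <<'E'
from h import *
a,ca=grab('scene');b,cb=grab('side')
o=np.hstack([cv2.resize(k,(400,500),interpolation=cv2.INTER_CUBIC) for k in(a[170:270,218:298],b[220:320,288:368])])
cv2.imwrite('pics/ab4.png',o[...,::-1])
for r in range(238,248): print(r,a[r,256:262].mean(0).round().astype(int))
print([q for q in blobs(a,(15,110,80),(38,255,255),8) if 245<q[1][0]<275 and 180<q[1][1]<250],proj(ca,[521.4,-11.8,165]))
print('blue',[q for q in blobs(a,(100,120,60),(130,255,255)) if 370<q[1][0]<400])
print(arm.sense()['contact_force'])
E
```

```text
t: 14.6
position: [521.5, -11.9, 116.8]
ee_rot: [180.0, 0.0, 165.3]
contact_force: [0.9, 0.6, -0.9]
finger_gap: 59.8
gripper_force: 0.0
t: 15.6
position: [522.0, -11.9, 237.9]
ee_rot: [180.0, 0.1, 165.3]
contact_force: [0.4, 0.2, -0.2]
finger_gap: 59.8
gripper_force: 0.0
238 [130 136 148]
239 [127 138 160]
240 [145 125  81]
241 [168 126  10]
242 [169 126   2]
243 [167 126   0]
244 [172 127   0]
245 [154 130  64]
246 [145 154 170]
247 [52 57 68]
[([252, 200, 7, 3, 20], [255.2, 201.0]), ([253, 238, 12, 8, 59], [258.1, 242.1])] [254.60342265 200.82313855]
blue [([381, 235, 9, 5, 31], [385.1, 237.3]), ([377, 274, 13, 10, 73], [382.6, 279.4])]
[-1.53666644  0.37974352 -0.8821777 ]
```

View pics/ab4.png

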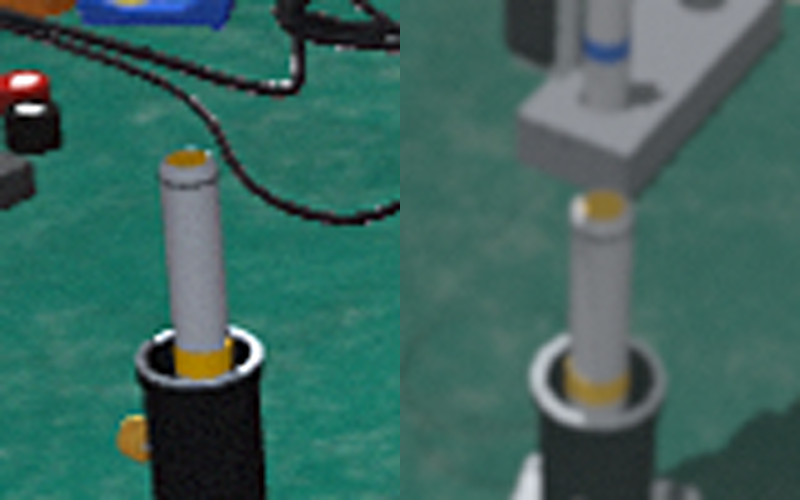

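The post stands alone. Its ring is level with the rim at scene crop (203,360), its top disc is within a pixel of the height expected for 165 mm, the blue post hasn't moved, and the gripper is clear.

```bash
python3 -c "
from cell import arm
print(arm.sign_off())"
```

```text
the job is handed in; nothing more can be done
None
```

The yellow-ringed post stands by itself in the black holder, its ring level with the rim to within about 1 mm by my measurement; the blue-ringed post is still in the rack, and I handed the job in at about 16 s of the 48 s allowed.

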